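Start up the spray touch-up corner

ROBOT

A 7-joint arm with a two-finger parallel gripper is mounted at the origin on the work surface. World frame = base frame: x ahead of the robot, y to its left, z up, the work surface at z = 0. Lengths are in mm, angles in rad, forces in N, time in s.
With the tool pointing down it reaches from about 425 to 800 mm from the base axis. Payload 8.3 kg.
Tool frame: the origin (TCP) lies midway between the tips of the shut fingers; the grasp point (between the pads) lies 19 mm behind it; x points along the fingers, y is the direction in which the jaws open and shut, and the axes are right-handed (so a half turn about x gives the same grasp; the last joint's range is limited). The gripper opens to 85 mm and grips with 20 to 120 N. Pads are 22 mm wide; open, the fingers measure 114 mm over their backs; the gripper's body (76 mm by 85 mm) begins 54 mm behind the grasp point. The pads swing forward as they close: fully open they stand 13 mm farther back than shut.
Start: joints at [-1.368, 0.383, 0.016, 1.37, -0.006, 1.388, -0.046], TCP at [164.124, 603.048, 231.279] pointing down, gripper open.
Joint ranges: [-2.95, 2.95], [-0.25, 2.06], [-1.52, 1.56], [0.18, 2.33], [-1.44, 4.58], [0.02, 2.06], [-3.01, 3.01]. Speed limits (rad/s): [2.39, 2.39, 3.01, 3.01, 3.14, 3.14, 3.14].

INTERFACE

Orientations are given as a unit quaternion [w, x, y, z].
In Python, from cell import bot, snapshot, nets gives the robot as it stands. The module is installed in compiled form; this text tells all that it offers.
- The arm moves only by the tool move_arm, never from a script. Its argument "plan" is a list of rows, each an object of numbers: "tx", "ty", "tz": the shift along the world's x, y, z in cm; "spin": the turn about the world's z in degrees; "claw": the opening in per cent of the stroke, from 0 (shut) to 100 (fully open). In form: [{"tx": .., "ty": .., "tz": .., "spin": .., "claw": ..}, ...]. A call has 1 to 20 rows; each row is the pose to reach, as a shift and turn from the pose commanded when the call began; what a row does not reach only later rows make up. A row lasts 1/12 s, in which the tool goes at most 41.7 mm and 7.16 degrees, less where a joint would pass 70% of its speed; a pose out of reach is approached as far as the arm can. A call with a gripper value outside its range is refused whole. The fingers move at their own pace and stop on an object; "force" is the grip in N (left out, the last holds). Time passes only in rows, so rows that repeat a pose let the fingers close. It gives the time, the measured TCP pose, the force and the opening at its end, in the units of the state.
- bot.get_state(): the state, without advancing time (a new reading comes with each control period).
- snapshot(name): name is "side" or "top"; returns a dict with "img" (480x640x3 uint8, red, green, blue), "fov_y" (degrees; the focal length in pixels is half the picture's height over the tangent of half this angle, whatever the lens; pixels are square), "cx", "cy" (the principal point, pixels), "k1" (the pictures are not rectified: a ray, as slopes to the right and down, at radius r is drawn at 1 + k1 r^2 times it, then the intrinsics apply), "position" and "orientation" of the camera in the world. Camera axes: x right, y down, z forward; pixel columns grow to the right and rows downward; lengths in mm; the calibration is good to about 2 mm. A picture is of the moment at which its call begins. There is no depth.
- bot.finish_job(): hands the job in, once; it reports no verdict.
Trained networks look in the newest picture that a camera, given by its name, has taken for a name from the list of things; names that differ only in an ending like _2 or _b are one class to them, and where a whole thing is asked for, a point or a joint stands for the part that bears it (a point fixed in the world has none). Each returns a list of dicts, best first, with "conf" (0 to 1); they miss things now and then, are a little off and sometimes report something else, mostly with a low value. They report only what shows in the picture. A call takes as long as a camera call. They do not tell look-alikes from the thing itself.
- nets.boxes_of(camera, label): "rect" ([centre column, centre row, width, height] in pixels, round what is visible of it).
- nets.regions_of(camera, label): "pixels" (480x640 bool, what is visible of it) and "rect" ([centre column, centre row, width, height] in pixels, round what is visible of it).
The state is a dict: "time_s": time; "qpos": joint angles; "qvel": joint speeds; "joint_efforts": joint torques, N m; "position": TCP position; "tool_rot": TCP orientation; "ft_force": force on the tool from outside, world axes, zero at the start; "torque": the same for the moment, N m; "grip_width": finger opening in mm.
Only numpy, scipy, OpenCV 4.12 (cv2) and the standard library are available. Lean on these libraries where they do the work, as an engineer would, in place of code of your own. Each camera call takes 0.05 s, during which the arm holds its last target. There are 200 camera calls.

TASK

Start up the spray touch-up corner by pressing the three black push-switches lightly with a fingertip, each all the way in: first the fume extractor, so that no spray hangs in the air, then the air compressor, and the turntable last. Only press: do not pick up or shove the turntable or anything else, and leave the figurines and other things standing where they are.

Things in the scene. Friction and masses are not known exactly. Their poses are not given: they have to be found in the camera images.
- extractor: Fume extractor: upright grey cabinet 150 deep (x) x 200 wide (y) x 198 mm tall, louvred inlet on its front (-x), round fan guard at its back, low handle across the rear of its top (to 221 mm). Fixed. Origin: middle of its underside; front to -x. Extractor, compressor and turntable stand side by side in any order, fronts to the robot within 0.3 rad.
- compressor: Small piston air compressor on a dark base plate 240 (x) x 130 mm (y): grey switch housing at the front end (66 x 110 mm, top at 109 mm), then a finned cylinder (to 139 mm) and a ribbed motor under a handle (to 161 mm); regulator, gauge and clear trap on its -y side (to y = -0.112). Fixed. Origin: middle of its underside; front end to -x.
- turntable: Loose battery turntable, 0.9 kg: grey drum with a plywood disc 200 mm across, its top at 50 mm, and a grey nose (80 x 70 mm, top at 45 mm) reaching 153 mm forward (-x) of the disc's axis. Origin: on the disc's axis at bench height; z up. It rests on rubber feet and is not fastened.
- extractor_switch_top (a point): Black mushroom push-switch: cap 32 mm across, 8 mm thick, over a metal bezel ring 42 mm across, 4 mm high, on the cabinet's top, towards its front right as seen from the robot. This point: middle of the cap's flat top, at (-0.035, -0.045, 0.218) m in extractor's frame when out; sinks with the cap, straight down. Out, the cap's underside is 8 mm above the bezel.
- extractor_switch (a joint): Travel of extractor's switch cap in m: 0 = out (off, as every run starts), 0.008 = fully in. It resists with about 3 N all the way, has no return spring and stays where it is left; it is latched (on) once past 0.005. Readings are noisy by about 2 mm.
- compressor_switch_top (a point): Black mushroom push-switch: cap 32 mm across, 8 mm thick, over a metal bezel ring 42 mm across, 4 mm high, on top of the grey switch housing at the front end (the small knob out at its side is the regulator). This point: middle of the cap's flat top, at (-0.083, 0.015, 0.129) m in compressor's frame when out; sinks with the cap, straight down. Out, the cap's underside is 8 mm above the bezel.
- compressor_switch (a joint): Travel of compressor's switch cap in m: 0 = out (off, as every run starts), 0.008 = fully in. It resists with about 3 N all the way, has no return spring and stays where it is left; it is latched (on) once past 0.005. Readings are noisy by about 2 mm.
- turntable_switch_top (a point): Black mushroom push-switch: cap 32 mm across, 8 mm thick, over a metal bezel ring 42 mm across, 4 mm high, on top of the low grey nose that sticks out in front of the disc. This point: middle of the cap's flat top, at (-0.126, 0, 0.065) m in turntable's frame when out; sinks with the cap, straight down. Out, the cap's underside is 8 mm above the bezel.
- turntable_switch (a joint): Travel of turntable's switch cap in m: 0 = out (off, as every run starts), 0.008 = fully in. It resists with about 3 N all the way, has no return spring and stays where it is left; it is latched (on) once past 0.005. Readings are noisy by about 2 mm.
- figurine_a: Loose painted toy figurine standing on the turntable's disc: 35 mm across its foot, 52 mm tall, 30 g, rounded blue body with a ball head. Origin: middle of its underside, z up.
- figurine_b: Loose painted toy figurine standing on the turntable's disc: 35 mm across its foot, 52 mm tall, 30 g, rounded blue body with a ball head. Origin: middle of its underside, z up.
- figurine_c: Loose painted toy figurine standing on the turntable's disc: 35 mm across its foot, 52 mm tall, 30 g, rounded blue body with a ball head. Origin: middle of its underside, z up.
- figurine_d: Loose painted toy figurine standing on the bench in front of the machines: 35 mm across its foot, 52 mm tall, 30 g, rounded blue body with a ball head. Origin: middle of its underside, z up.
- figurine_e: Loose painted toy figurine standing on the bench in front of the machines: 35 mm across its foot, 52 mm tall, 30 g, rounded blue body with a ball head. Origin: middle of its underside, z up.
- cup: Loose empty clear mixing cup, 72 mm across the mouth, 85 mm tall, 30 g. Origin: middle of its underside.
- tape: Loose roll of masking tape lying flat, 120 mm across, 25 mm high, hole 76 mm. Origin: middle of its underside.
- bottle: Loose white plastic bottle, 56 mm across, 130 mm tall, on the bench in front of the machines. Origin: middle of its underside.
Things that resemble listed ones, but are neither listed nor needed, are in the scene too. There is more than one size of the tape; the one meant has the size given above. Of the things that look like the cup, the smaller one is meant.

How it is judged (in metres and radians):
On the way, in this order (a step that is already met when the one before it is completed fails the run):
1. the extractor's switch is pressed in (on) (value of joint extractor_switch above 0.005 m), for 0.1 s.
2. the compressor's switch is pressed in (on) (value of joint compressor_switch above 0.005 m), for 0.1 s.
3. the turntable's switch is pressed in (on) (value of joint turntable_switch above 0.005 m), for 0.1 s.
At the end, for the whole second after the job is handed in: All three switches stay pressed in by more than 5 of their 8 mm; the turntable is within 20 mm of where it stood, flat and at rest; the three figurines on it are upright within 30 mm, and the other bystanders upright within 20 mm, of where they stood (value of joint each of extractor_switch, compressor_switch, turntable_switch above 0.005 m and distance of each of turntable, figurine_d, figurine_e, cup, tape, bottle from where it was at the start of the episode below 0.02 m and angle between turntable's own z axis and vertical below 0.05 rad and linear speed of turntable below 0.01 m/s and distance of each of figurine_a, figurine_b, figurine_c from where it was at the start of the episode below 0.03 m and angle between each of figurine_a, figurine_b, figurine_c, figurine_d, figurine_e, cup, tape, bottle's own z axis and vertical below 0.2 rad); the robot touches nothing.
It fails at once if the compressor is switched on before the extractor (value of joint compressor_switch above 0.003 m and value of joint extractor_switch below 0.005 m).
It fails at once if the turntable is switched on before the compressor (value of joint turntable_switch above 0.003 m and value of joint compressor_switch below 0.005 m).
It fails at once if the robot pushes on a machine with more than 25 N (contact force between any of the fingers, the arm and extractor above 25 N or contact force between any of the fingers, the arm and compressor above 25 N or contact force between any of the fingers, the arm and turntable above 25 N).
It fails at once if the turntable is lifted, tipped or shoved (distance of turntable from where it was at the start of the episode above 0.02 m or height (world z) of turntable above 0.008 m or angle between turntable's own z axis and vertical above 0.1 rad).
It fails at once if a bystander is moved, lifted or knocked over (distance of any of figurine_a, figurine_b, figurine_c from where it was at the start of the episode above 0.03 m or angle between any of figurine_a, figurine_b, figurine_c, figurine_d, figurine_e, cup, tape, bottle's own z axis and vertical above 0.3 rad or distance of any of figurine_d, figurine_e, cup, tape, bottle from where it was at the start of the episode above 0.02 m).
It also fails if it takes over 58 s, if anything falls off the work surface, if the arm or the gripper's body presses on something with over 40 N, if the wrist force passes 120 N, or if a joint passes its speed limit or range.

## Working session

There is one attempt and no reset: what is moved stays moved. The work goes in short steps, Python scripts to look and compute and a tool call to move; the robot and the scene stay as the last step left them, time stands still between calls to the robot, and variables do not carry over. Pictures are saved under pics/ and viewed, about 8 in all and at most 12, crops included, and the job is handed in when it is done.

Besides the shell and the picture viewer there is one more tool, called after "Call:" as name(argument=value, ...), one argument or row to a line, values as JSON. move_arm: Moves the arm, as the interface text tells. Its arguments: {"type":"object","properties":{"plan":{"type":"array"},"force":{"type":"number"}},"required":["plan"]}

```bash
mkdir -p pics
cat > h.py <<'E'
import numpy as np, cv2
from scipy.spatial.transform import Rotation as R
from cell import bot, snapshot, nets
def cam(s):
    f=240/np.tan(np.radians(s["fov_y"])/2)
    K=np.array([[f,0,s["cx"]],[0,f,s["cy"]],[0,0,1]]); D=np.array([s["k1"],0,0,0,0.])
    q=s["orientation"]; Rm=R.from_quat([q[1],q[2],q[3],q[0]]).as_matrix()
    return K,D,Rm,np.array(s["position"],float)
def toz(s,px,z):
    K,D,Rm,p=cam(s); u=cv2.undistortPoints(np.array(px,float).reshape(-1,1,2),K,D).reshape(-1,2)
    d=np.c_[u,np.ones(len(u))]@Rm.T
    return p+d*((z-p[2])/d[:,2])[:,None]
def proj(s,P):
    K,D,Rm,p=cam(s); c=(np.array(P,float).reshape(-1,3)-p)@Rm
    return cv2.projectPoints(c,np.zeros(3),np.zeros(3),K,D)[0].reshape(-1,2)
E
python3 - <<'E'
from h import *
for n in("top","side"):
    s=snapshot(n); cv2.imwrite(f"pics/{n}0.png",s["img"][:,:,::-1])
    print(n,s["fov_y"],s["cx"],s["cy"],s["k1"],s["position"],cam(s)[2].round(3).tolist())
    for l in("extractor","compressor","turntable","extractor_switch_top","compressor_switch_top","turntable_switch_top","figurine_a","cup","tape","bottle"):
        print(l,[(round(d["conf"],2),np.round(d["rect"]).astype(int).tolist()) for d in nets.boxes_of(n,l) if d["conf"]>.2])
st=bot.get_state();print(st["tool_rot"],st["position"],st["ft_force"],st["time_s"])
E
```

```text
top 45.48101431654689 325.16322524389153 238.41374648485157 -0.1385979650694005 [ 230.96511115  -44.35934243 1677.3029062 ] [[0.018, -0.984, 0.176], [-1.0, -0.021, -0.016], [0.019, -0.176, -0.984]]
extractor [(0.58, [397, 212, 89, 76])]
compressor [(0.81, [208, 202, 62, 92])]
turntable [(0.76, [296, 214, 67, 86])]
extractor_switch_top []
compressor_switch_top [(0.64, [291, 242, 13, 10]), (0.39, [194, 223, 12, 10])]
turntable_switch_top [(0.61, [294, 244, 9, 15])]
figurine_a [(0.69, [252, 282, 10, 13]), (0.56, [352, 288, 12, 9]), (0.49, [276, 213, 10, 12])]
cup [(0.86, [198, 301, 28, 25]), (0.83, [153, 294, 32, 36])]
tape [(0.89, [471, 286, 41, 38]), (0.62, [451, 227, 33, 33])]
bottle [(0.57, [396, 304, 22, 27]), (0.29, [197, 298, 27, 28])]
side 47.97741079826266 314.089926662566 236.7192201471056 -0.09274628321430725 [ 476.91370908 1071.80099822  881.13552565] [[-0.999, -0.033, 0.029], [-0.042, 0.538, -0.842], [0.012, -0.842, -0.539]]
extractor [(0.92, [288, 216, 67, 94])]
compressor [(0.56, [253, 360, 121, 93])]
turntable [(0.77, [279, 294, 100, 61]), (0.35, [366, 264, 14, 18])]
extractor_switch_top [(0.6, [308, 173, 12, 2]), (0.45, [278, 296, 13, 20])]
compressor_switch_top [(0.62, [295, 350, 13, 15])]
turntable_switch_top []
figurine_a [(0.79, [276, 297, 16, 21]), (0.75, [280, 271, 12, 23]), (0.69, [251, 283, 18, 23]), (0.69, [366, 264, 12, 19])]
cup [(0.79, [392, 367, 33, 34]), (0.76, [394, 417, 56, 73])]
tape [(0.65, [354, 203, 34, 22])]
bottle [(0.61, [376, 228, 19, 42])]
[ 0.70086258  0.09364312  0.70089036 -0.09367664] [164.12415245 603.04567653 231.2833584 ] [-0.45621427 -0.50321089 -0.02376675] 1.1
```

Run:
```python
import cv2
a=cv2.imread("pics/top0.png")[120:345,120:420]; cv2.imwrite("pics/topc.png",cv2.resize(a,(800,600),interpolation=cv2.INTER_CUBIC))
a=cv2.imread("pics/side0.png")[155:455,160:460]; cv2.imwrite("pics/sidec.png",cv2.resize(a,(600,600),interpolation=cv2.INTER_CUBIC))
```

```text
(no output)
```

View pics/top0.png

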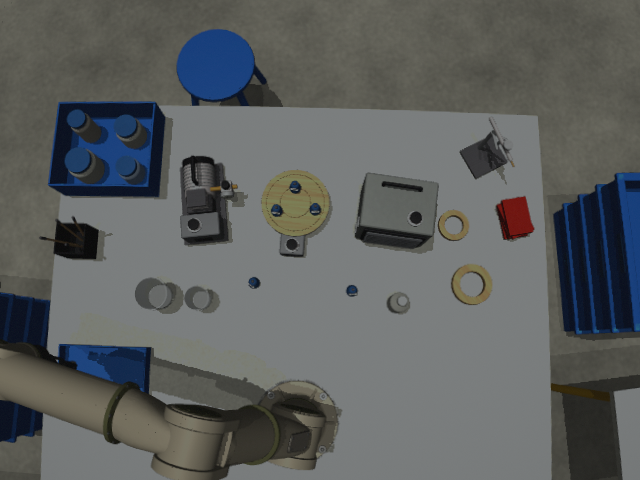

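View pics/side0.png

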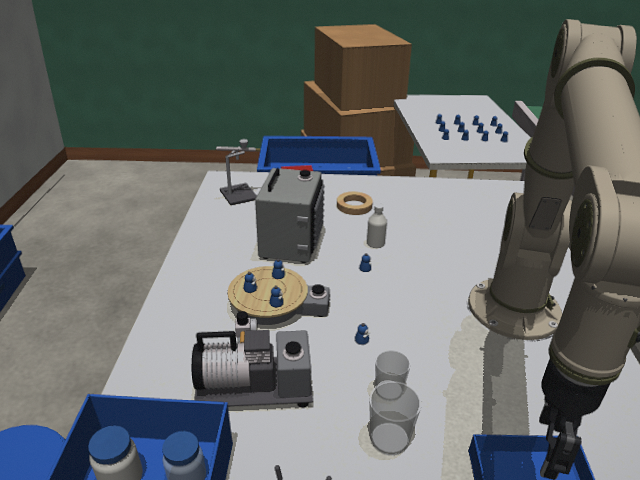

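View pics/topc.png

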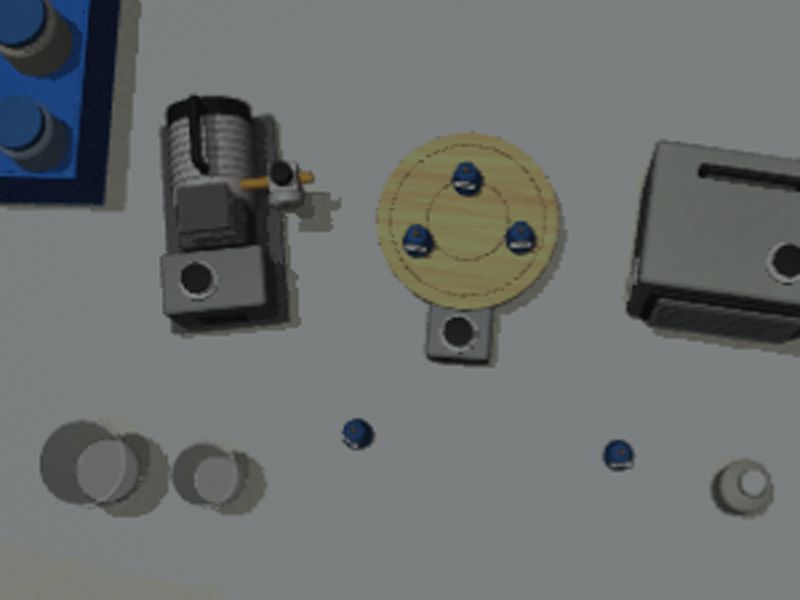

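```bash
cat >> h.py <<'E'
def blob(s,u,v,r=9,t=45):
    g=s["img"].max(2); m=(g<t).astype(np.uint8)
    n,l,st,c=cv2.connectedComponentsWithStats(m)
    k=[i for i in range(1,n) if 15<st[i,4]<400 and np.hypot(*(c[i]-[u,v]))<r]
    return [(c[i].round(1).tolist(),st[i].tolist()) for i in k]
E
python3 - <<'E'
from h import *
T=dict(ex=(415.5,218.3,218),co=(193.5,224.6,129),tu=(291.8,244.1,65))
S=dict(ex=(305,174.5,218),co=(293,348,129),tu=(318,289,65))
for n,d in(("top",T),("side",S)):
    s=snapshot(n)
    for k,(u,v,z) in d.items():
        b=blob(s,u,v); print(n,k,b, toz(s,[b[0][0] if b else (u,v)],z).round(1))
    if n=="top":
        for nm,p,z in [("cup",(213,300),0),("fig",(254,283),40),("fig",(352,290),40),("bottle",(399,302),100),("cupbig",(198,300),85),("ttaxis",(296,203.),50),("gauge",(229,186),100)]:
            print(nm,toz(s,[p],z).round(0))
    print(proj(s,[164,603,231]))
E
```

```text
top ex [([415.7, 217.3], [410, 212, 12, 12, 105])] [[ 553.8 -304.6  218. ]]
top co [([192.9, 223.9], [188, 219, 11, 11, 94])] [[541.1 297.4 129. ]]
top tu [([291.4, 243.7], [287, 239, 10, 11, 85])] [[502.3  25.6  65. ]]
cup [[341. 254.   0.]]
fig [[390. 131.  40.]]
fig [[ 376. -151.   40.]]
bottle [[ 340. -277.  100.]]
cupbig [[334. 281.  85.]]
ttaxis [[626.  16.  50.]]
gauge [[659. 207. 100.]]
[[ 59.50471035 358.78347176]]
side ex [([304.5, 173.2], [300, 171, 10, 6, 50])] [[ 554.  -292.8  218. ]]
side co [([292.7, 347.6], [286, 342, 15, 12, 148])] [[542.9 302.7 129. ]]
side tu [([317.7, 289.2], [312, 285, 12, 9, 88])] [[502.7  33.3  65. ]]
[[544.18158986 453.16365195]]
```

Top view: compressor cap at (193,224), turntable nose cap at (291,244), extractor cap at (416,217). The side view confirms the order and labels. First move: shut the gripper, rise, and travel clear of everything.

Call:
move_arm(
  plan=[
    {"tx":0,"ty":0,"tz":3,"spin":0,"claw":0},
    {"tx":0,"ty":0,"tz":6,"spin":0,"claw":0},
    {"tx":0,"ty":0,"tz":9,"spin":0,"claw":0},
    {"tx":33,"ty":-30,"tz":9,"spin":0,"claw":0},
    {"tx":33,"ty":-30,"tz":9,"spin":0,"claw":0},
    {"tx":33,"ty":-30,"tz":9,"spin":0,"claw":0},
    {"tx":33,"ty":-30,"tz":9,"spin":0,"claw":0},
    {"tx":33,"ty":-30,"tz":9,"spin":0,"claw":0},
    {"tx":33,"ty":-30,"tz":9,"spin":0,"claw":0},
    {"tx":33,"ty":-30,"tz":9,"spin":0,"claw":0},
    {"tx":33,"ty":-30,"tz":9,"spin":0,"claw":0},
    {"tx":33,"ty":-30,"tz":9,"spin":0,"claw":0},
    {"tx":33,"ty":-30,"tz":9,"spin":0,"claw":0},
    {"tx":33,"ty":-30,"tz":9,"spin":0,"claw":0},
    {"tx":33,"ty":-30,"tz":9,"spin":0,"claw":0},
    {"tx":33,"ty":-30,"tz":9,"spin":0,"claw":0},
  ],
)

```text
time_s: 2.53
position: [495.6, 301.0, 321.2]
tool_rot: [0.701, 0.095, 0.701, -0.096]
ft_force: [-0.5, 0.2, 0.3]
grip_width: -0.2
```

Call:
move_arm(
  plan=[
    {"tx":5.8,"ty":-60.6,"tz":0},
    {"tx":5.8,"ty":-60.6,"tz":0},
    {"tx":5.8,"ty":-60.6,"tz":0},
    {"tx":5.8,"ty":-60.6,"tz":0},
    {"tx":5.8,"ty":-60.6,"tz":0},
    {"tx":5.8,"ty":-60.6,"tz":0},
    {"tx":5.8,"ty":-60.6,"tz":0},
    {"tx":5.8,"ty":-60.6,"tz":0},
    {"tx":5.8,"ty":-60.6,"tz":0},
    {"tx":5.8,"ty":-60.6,"tz":0},
    {"tx":5.8,"ty":-60.6,"tz":0},
    {"tx":5.8,"ty":-60.6,"tz":0},
    {"tx":5.8,"ty":-60.6,"tz":0},
    {"tx":5.8,"ty":-60.6,"tz":0},
    {"tx":5.8,"ty":-60.6,"tz":0},
    {"tx":5.8,"ty":-60.6,"tz":-3},
    {"tx":5.8,"ty":-60.6,"tz":-6},
    {"tx":5.8,"ty":-60.6,"tz":-8},
    {"tx":5.8,"ty":-60.6,"tz":-8},
    {"tx":5.8,"ty":-60.6,"tz":-8},
  ],
)

```text
schema error: expected keys tx, ty, tz, spin, claw
```

Run:
```python
from h import *
st=bot.get_state(); p=st["position"]; print(p,st["qpos"].round(2) if hasattr(st["qpos"],"round") else st["qpos"],st["ft_force"])
s=snapshot("side"); q=proj(s,[p,[553.8,-304.6,218]]); print(q)
a=s["img"][120:260,220:400,::-1].copy(); b=cv2.resize(a,(720,560),interpolation=cv2.INTER_CUBIC)
for u in q: cv2.circle(b,tuple(int(i) for i in ((u-[220,120])*4+2)),3,(0,0,255),-1)
cv2.imwrite("pics/ex1.png",b)
```

```text
[495.55857855 300.97111479 321.22933416] [-0.82  0.26  0.28  1.34 -0.07  1.54  0.75] [-0.48344964  0.19355032  0.30825708]
[[318.3784572  268.70652627]
 [304.81306272 171.37105267]]
```

View pics/ex1.png

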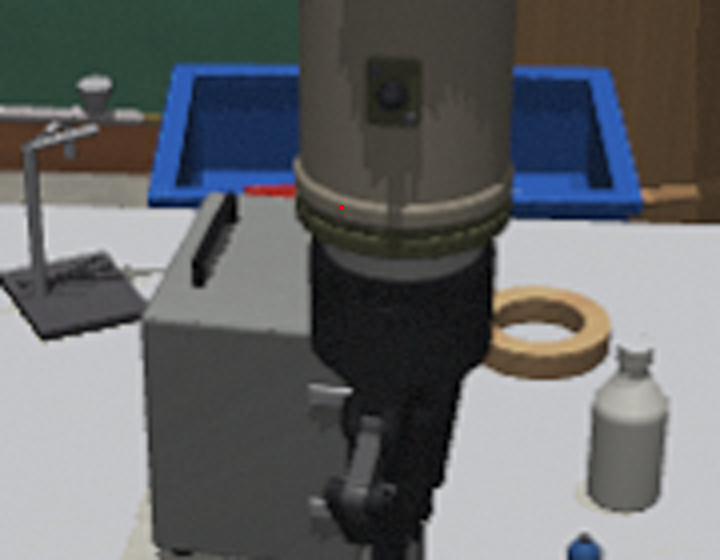

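The row was refused (all keys are needed), so the arm hasn't moved: the picture shows only the gripper hiding the cap at (305,171). Repeating it with full rows.

Call:
move_arm(
  plan=[
    {"tx":5.8,"ty":-60.6,"tz":0,"spin":0,"claw":0},
    {"tx":5.8,"ty":-60.6,"tz":0,"spin":0,"claw":0},
    {"tx":5.8,"ty":-60.6,"tz":0,"spin":0,"claw":0},
    {"tx":5.8,"ty":-60.6,"tz":0,"spin":0,"claw":0},
    {"tx":5.8,"ty":-60.6,"tz":0,"spin":0,"claw":0},
    {"tx":5.8,"ty":-60.6,"tz":0,"spin":0,"claw":0},
    {"tx":5.8,"ty":-60.6,"tz":0,"spin":0,"claw":0},
    {"tx":5.8,"ty":-60.6,"tz":0,"spin":0,"claw":0},
    {"tx":5.8,"ty":-60.6,"tz":0,"spin":0,"claw":0},
    {"tx":5.8,"ty":-60.6,"tz":0,"spin":0,"claw":0},
    {"tx":5.8,"ty":-60.6,"tz":0,"spin":0,"claw":0},
    {"tx":5.8,"ty":-60.6,"tz":0,"spin":0,"claw":0},
    {"tx":5.8,"ty":-60.6,"tz":0,"spin":0,"claw":0},
    {"tx":5.8,"ty":-60.6,"tz":0,"spin":0,"claw":0},
    {"tx":5.8,"ty":-60.6,"tz":0,"spin":0,"claw":0},
    {"tx":5.8,"ty":-60.6,"tz":0,"spin":0,"claw":0},
    {"tx":5.8,"ty":-60.6,"tz":-3,"spin":0,"claw":0},
    {"tx":5.8,"ty":-60.6,"tz":-6,"spin":0,"claw":0},
    {"tx":5.8,"ty":-60.6,"tz":-8,"spin":0,"claw":0},
    {"tx":5.8,"ty":-60.6,"tz":-8,"spin":0,"claw":0},
  ],
)

```text
time_s: 4.25
position: [551.6, -298.8, 236.2]
tool_rot: [0.699, 0.094, 0.704, -0.091]
ft_force: [1.0, 1.0, -0.0]
grip_width: -0.2
```

Run:
```python
from h import *
st=bot.get_state(); p=st["position"]; print(p,np.round(st["qpos"],2),st["ft_force"])
s=snapshot("side"); q=proj(s,[p,[553.8,-304.6,218]]); print(q)
a=s["img"][120:260,220:400,::-1].copy(); b=cv2.resize(a,(720,560),interpolation=cv2.INTER_CUBIC)
for u in q: cv2.circle(b,tuple(int(i) for i in ((u-[220,120])*4+2)),3,(0,0,255),-1)
cv2.imwrite("pics/ex2.png",b)
```

```text
[ 551.63144107 -298.77515373  236.19902283] [ 0.    0.44  0.64  1.37 -0.26  1.42  1.95] [ 0.96498103  0.9607664  -0.00288205]
[[305.48665194 166.40020591]
 [304.81306272 171.37105267]]
```

View pics/ex2.png

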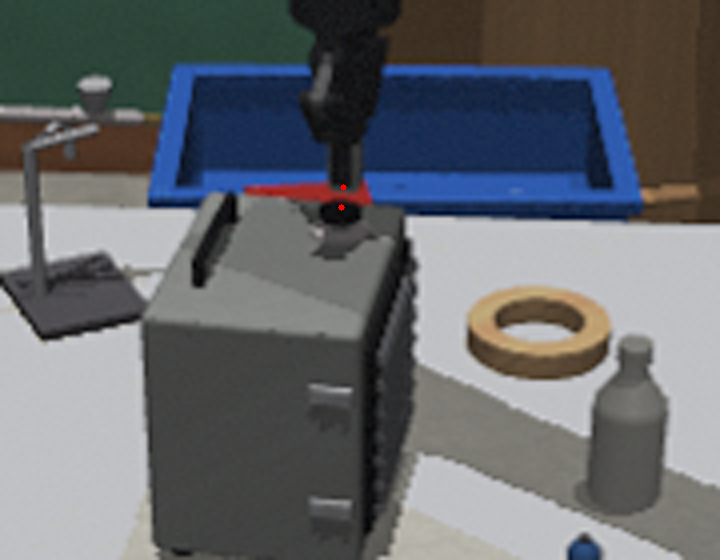

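Fingertip (305,166) is right above the extractor cap (305,171). Settle, then press in small steps.

Call:
move_arm(
  plan=[
    {"tx":0,"ty":0,"tz":0,"spin":0,"claw":0},
    {"tx":0,"ty":0,"tz":0,"spin":0,"claw":0},
    {"tx":0,"ty":0,"tz":0,"spin":0,"claw":0},
    {"tx":0,"ty":0,"tz":-0.5,"spin":0,"claw":0},
    {"tx":0,"ty":0,"tz":-0.5,"spin":0,"claw":0},
    {"tx":0,"ty":0,"tz":-0.5,"spin":0,"claw":0},
  ],
)

```text
time_s: 4.8
position: [552.1, -302.9, 236.3]
tool_rot: [0.701, 0.094, 0.701, -0.094]
ft_force: [0.0, -0.1, 0.1]
grip_width: -0.0
```

Call:
move_arm(
  plan=[
    {"tx":0.1,"ty":-0.1,"tz":-1.0,"spin":0,"claw":0},
    {"tx":0.1,"ty":-0.1,"tz":-1.4,"spin":0,"claw":0},
    {"tx":0.1,"ty":-0.1,"tz":-1.6,"spin":0,"claw":0},
    {"tx":0.1,"ty":-0.1,"tz":-1.8,"spin":0,"claw":0},
    {"tx":0.1,"ty":-0.1,"tz":-1.9,"spin":0,"claw":0},
    {"tx":0.1,"ty":-0.1,"tz":-2.0,"spin":0,"claw":0},
    {"tx":0.1,"ty":-0.1,"tz":-2.1,"spin":0,"claw":0},
    {"tx":0.1,"ty":-0.1,"tz":-2.2,"spin":0,"claw":0},
    {"tx":0.1,"ty":-0.1,"tz":-2.3,"spin":0,"claw":0},
    {"tx":0.1,"ty":-0.1,"tz":-2.3,"spin":0,"claw":0},
    {"tx":0.1,"ty":-0.1,"tz":-2.3,"spin":0,"claw":0},
  ],
)

```text
time_s: 5.72
position: [553.2, -304.0, 213.2]
tool_rot: [0.701, 0.094, 0.701, -0.094]
ft_force: [-1.7, 0.8, 1.3]
grip_width: 0.0
```

Call:
move_arm(
  plan=[
    {"tx":0,"ty":0,"tz":-0.1,"spin":0,"claw":0},
    {"tx":0,"ty":0,"tz":-0.2,"spin":0,"claw":0},
    {"tx":0,"ty":0,"tz":-0.25,"spin":0,"claw":0},
    {"tx":0,"ty":0,"tz":-0.3,"spin":0,"claw":0},
    {"tx":0,"ty":0,"tz":-0.3,"spin":0,"claw":0},
  ],
)

```text
time_s: 6.13
position: [553.2, -304.0, 210.2]
tool_rot: [0.701, 0.094, 0.701, -0.094]
ft_force: [-0.3, -0.3, 2.1]
grip_width: -0.0
```

Call:
move_arm(
  plan=[
    {"tx":0,"ty":0,"tz":-0.05,"spin":0,"claw":0},
    {"tx":0,"ty":0,"tz":-0.1,"spin":0,"claw":0},
    {"tx":0,"ty":0,"tz":-0.1,"spin":0,"claw":0},
  ],
)

```text
time_s: 6.38
position: [553.2, -304.1, 210.1]
tool_rot: [0.701, 0.094, 0.701, -0.094]
ft_force: [-3.6, 2.6, 8.3]
grip_width: 0.5
```

The stop is felt at z = 210.1 with 8 N, so the extractor switch is fully in. Up and over to the compressor.

Call:
move_arm(
  plan=[
    {"tx":0,"ty":0,"tz":3,"spin":0,"claw":0},
    {"tx":0,"ty":0,"tz":7,"spin":0,"claw":0},
    {"tx":0,"ty":0,"tz":10,"spin":0,"claw":0},
    {"tx":-1.2,"ty":60.2,"tz":10,"spin":0,"claw":0},
    {"tx":-1.2,"ty":60.2,"tz":10,"spin":0,"claw":0},
    {"tx":-1.2,"ty":60.2,"tz":10,"spin":0,"claw":0},
    {"tx":-1.2,"ty":60.2,"tz":10,"spin":0,"claw":0},
    {"tx":-1.2,"ty":60.2,"tz":10,"spin":0,"claw":0},
    {"tx":-1.2,"ty":60.2,"tz":10,"spin":0,"claw":0},
    {"tx":-1.2,"ty":60.2,"tz":10,"spin":0,"claw":0},
    {"tx":-1.2,"ty":60.2,"tz":10,"spin":0,"claw":0},
    {"tx":-1.2,"ty":60.2,"tz":10,"spin":0,"claw":0},
    {"tx":-1.2,"ty":60.2,"tz":10,"spin":0,"claw":0},
    {"tx":-1.2,"ty":60.2,"tz":10,"spin":0,"claw":0},
    {"tx":-1.2,"ty":60.2,"tz":10,"spin":0,"claw":0},
    {"tx":-1.2,"ty":60.2,"tz":10,"spin":0,"claw":0},
    {"tx":-1.2,"ty":60.2,"tz":10,"spin":0,"claw":0},
    {"tx":-1.2,"ty":60.2,"tz":10,"spin":0,"claw":0},
    {"tx":-1.2,"ty":60.2,"tz":10,"spin":0,"claw":0},
    {"tx":-1.2,"ty":60.2,"tz":10,"spin":0,"claw":0},
  ],
)

```text
time_s: 8.05
position: [540.6, 299.7, 308.2]
tool_rot: [0.701, 0.092, 0.701, -0.093]
ft_force: [0.1, -0.8, 0.5]
grip_width: -0.1
```

Call:
move_arm(
  plan=[
    {"tx":0,"ty":0,"tz":-4,"spin":0,"claw":0},
    {"tx":0,"ty":0,"tz":-8,"spin":0,"claw":0},
    {"tx":0,"ty":0,"tz":-12,"spin":0,"claw":0},
    {"tx":0,"ty":0,"tz":-14,"spin":0,"claw":0},
    {"tx":0,"ty":0,"tz":-15,"spin":0,"claw":0},
    {"tx":0,"ty":0,"tz":-15,"spin":0,"claw":0},
    {"tx":0,"ty":0,"tz":-15,"spin":0,"claw":0},
    {"tx":0,"ty":0,"tz":-15,"spin":0,"claw":0},
  ],
)

```text
time_s: 8.72
position: [542.6, 298.0, 161.8]
tool_rot: [0.702, 0.095, 0.7, -0.093]
ft_force: [-0.7, 0.2, 0.0]
grip_width: -0.3
```

Run:
```python
from h import *
st=bot.get_state(); p=st["position"]; print(p,np.round(st["qpos"],2),st["ft_force"])
s=snapshot("side"); q=proj(s,[p,[541.1,297.4,129]]); print(q)
b=cv2.resize(s["img"][130:430,180:430,::-1],(500,600),interpolation=cv2.INTER_CUBIC)
for u in q: cv2.circle(b,tuple(int(i) for i in ((u-[180,130])*2+1)),2,(0,0,255),-1)
cv2.imwrite("pics/co1.png",b)
```

```text
[542.6173626  298.03112558 161.78695325] [-0.81  0.42  0.35  1.51 -0.15  1.24  0.86] [-0.68508714  0.22103478  0.04534157]
[[292.82947082 333.62698029]
 [293.8008533  345.75228092]]
```

View pics/co1.png

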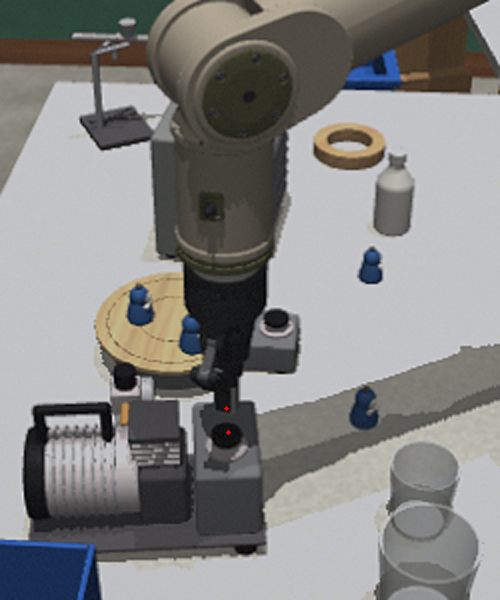

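Fingertip and compressor cap line up (crop (226,408) over (228,432)); nothing else is near. Press.

Call:
move_arm(
  plan=[
    {"tx":-0.1,"ty":0,"tz":-1.0,"spin":0,"claw":0},
    {"tx":-0.1,"ty":0,"tz":-2.0,"spin":0,"claw":0},
    {"tx":-0.1,"ty":0,"tz":-2.4,"spin":0,"claw":0},
    {"tx":-0.1,"ty":0,"tz":-2.6,"spin":0,"claw":0},
    {"tx":-0.1,"ty":0,"tz":-2.6,"spin":0,"claw":0},
  ],
)

```text
time_s: 9.18
position: [539.6, 297.8, 132.3]
tool_rot: [0.7, 0.093, 0.701, -0.094]
ft_force: [-0.3, -0.2, 0.5]
grip_width: -0.3
```

Call:
move_arm(
  plan=[
    {"tx":0,"ty":0,"tz":-0.1,"spin":0,"claw":0},
    {"tx":0,"ty":0,"tz":-0.2,"spin":0,"claw":0},
    {"tx":0,"ty":0,"tz":-0.3,"spin":0,"claw":0},
    {"tx":0,"ty":0,"tz":-0.4,"spin":0,"claw":0},
    {"tx":0,"ty":0,"tz":-0.5,"spin":0,"claw":0},
    {"tx":0,"ty":0,"tz":-0.6,"spin":0,"claw":0},
    {"tx":0,"ty":0,"tz":-0.7,"spin":0,"claw":0},
    {"tx":0,"ty":0,"tz":-0.8,"spin":0,"claw":0},
    {"tx":0,"ty":0,"tz":-0.9,"spin":0,"claw":0},
    {"tx":0,"ty":0,"tz":-0.9,"spin":0,"claw":0},
  ],
)

```text
time_s: 10.02
position: [540.3, 298.1, 124.2]
tool_rot: [0.701, 0.094, 0.701, -0.094]
ft_force: [0.8, 0.5, 1.7]
grip_width: -0.1
```

Call:
move_arm(
  plan=[
    {"tx":0,"ty":0,"tz":-0.1,"spin":0,"claw":0},
    {"tx":0,"ty":0,"tz":-0.2,"spin":0,"claw":0},
    {"tx":0,"ty":0,"tz":-0.3,"spin":0,"claw":0},
    {"tx":0,"ty":0,"tz":-0.35,"spin":0,"claw":0},
    {"tx":0,"ty":0,"tz":-0.35,"spin":0,"claw":0},
  ],
)

```text
time_s: 10.43
position: [540.3, 298.1, 121.2]
tool_rot: [0.701, 0.094, 0.701, -0.094]
ft_force: [-1.1, -0.7, 6.7]
grip_width: -0.1
```

Stop felt at 121.2 with 6.7 N: the compressor switch is in. Now to the turntable.

Call:
move_arm(
  plan=[
    {"tx":0,"ty":0,"tz":3,"spin":0,"claw":0},
    {"tx":0,"ty":0,"tz":7,"spin":0,"claw":0},
    {"tx":0,"ty":0,"tz":11,"spin":0,"claw":0},
    {"tx":0,"ty":0,"tz":12,"spin":0,"claw":0},
    {"tx":-3.8,"ty":-27.2,"tz":12,"spin":0,"claw":0},
    {"tx":-3.8,"ty":-27.2,"tz":12,"spin":0,"claw":0},
    {"tx":-3.8,"ty":-27.2,"tz":12,"spin":0,"claw":0},
    {"tx":-3.8,"ty":-27.2,"tz":12,"spin":0,"claw":0},
    {"tx":-3.8,"ty":-27.2,"tz":12,"spin":0,"claw":0},
    {"tx":-3.8,"ty":-27.2,"tz":12,"spin":0,"claw":0},
    {"tx":-3.8,"ty":-27.2,"tz":12,"spin":0,"claw":0},
    {"tx":-3.8,"ty":-27.2,"tz":12,"spin":0,"claw":0},
    {"tx":-3.8,"ty":-27.2,"tz":12,"spin":0,"claw":0},
    {"tx":-3.8,"ty":-27.2,"tz":12,"spin":0,"claw":0},
    {"tx":-3.8,"ty":-27.2,"tz":12,"spin":0,"claw":0},
  ],
)

```text
time_s: 11.68
position: [502.1, 27.8, 240.4]
tool_rot: [0.701, 0.093, 0.701, -0.093]
ft_force: [0.9, 0.3, 0.6]
grip_width: 0.4
```

Call:
move_arm(
  plan=[
    {"tx":0,"ty":0,"tz":-3,"spin":0,"claw":0},
    {"tx":0,"ty":0,"tz":-6,"spin":0,"claw":0},
    {"tx":0,"ty":0,"tz":-9,"spin":0,"claw":0},
    {"tx":0,"ty":0,"tz":-12,"spin":0,"claw":0},
    {"tx":0,"ty":0,"tz":-13.5,"spin":0,"claw":0},
    {"tx":0,"ty":0,"tz":-14.5,"spin":0,"claw":0},
    {"tx":0,"ty":0,"tz":-14.5,"spin":0,"claw":0},
    {"tx":0,"ty":0,"tz":-14.5,"spin":0,"claw":0},
    {"tx":0,"ty":0,"tz":-14.5,"spin":0,"claw":0},
  ],
)

```text
time_s: 12.43
position: [503.2, 26.6, 97.0]
tool_rot: [0.702, 0.094, 0.7, -0.093]
ft_force: [-0.3, 0.4, 0.1]
grip_width: -0.1
```

Run:
```python
from h import *
st=bot.get_state(); p=st["position"]; print(p,np.round(st["qpos"],2),st["ft_force"])
s=snapshot("side"); q=proj(s,[p,[502.3,25.6,65]]); print(q)
b=cv2.resize(s["img"][150:400,180:430,::-1],(600,600),interpolation=cv2.INTER_CUBIC)
for u in q: cv2.circle(b,tuple(int(i) for i in ((u-[180,150])*2.4+1)),2,(0,0,255),-1)
cv2.imwrite("pics/tu1.png",b)
```

```text
[503.16894635  26.55750037  97.00910431] [-0.54  0.25  0.49  1.89 -0.14  1.03  1.31] [-0.33945812  0.39635992  0.05934683]
[[317.81249148 277.03156308]
 [317.98043161 287.26864779]]
```

View pics/tu1.png

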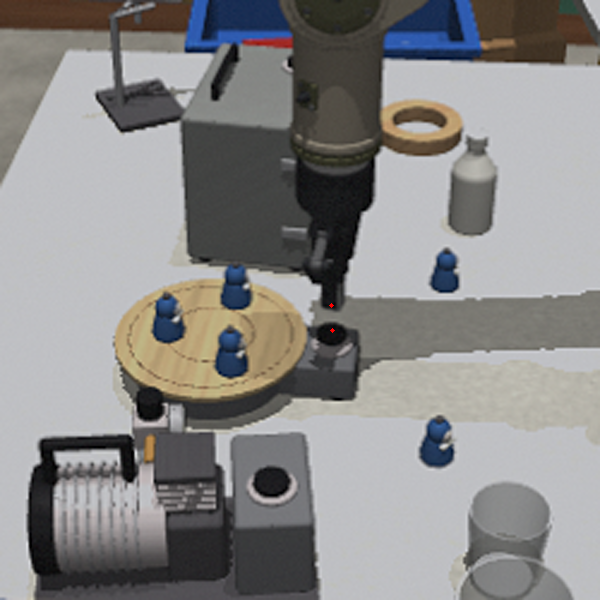

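The tip (crop (331,305)) is over the turntable cap (332,330), and the compressor cap sits visibly low on its ring. Press gently.

Call:
move_arm(
  plan=[
    {"tx":0,"ty":0,"tz":-1.0,"spin":0,"claw":0},
    {"tx":0,"ty":0,"tz":-2.0,"spin":0,"claw":0},
    {"tx":0,"ty":0,"tz":-2.5,"spin":0,"claw":0},
    {"tx":0,"ty":0,"tz":-2.7,"spin":0,"claw":0},
    {"tx":0,"ty":0,"tz":-2.7,"spin":0,"claw":0},
  ],
)

```text
time_s: 12.9
position: [501.5, 25.9, 67.9]
tool_rot: [0.7, 0.093, 0.701, -0.094]
ft_force: [-0.5, 0.9, 0.5]
grip_width: 0.1
```

Call:
move_arm(
  plan=[
    {"tx":0,"ty":0,"tz":-0.1,"spin":0,"claw":0},
    {"tx":0,"ty":0,"tz":-0.2,"spin":0,"claw":0},
    {"tx":0,"ty":0,"tz":-0.3,"spin":0,"claw":0},
    {"tx":0,"ty":0,"tz":-0.4,"spin":0,"claw":0},
    {"tx":0,"ty":0,"tz":-0.5,"spin":0,"claw":0},
    {"tx":0,"ty":0,"tz":-0.6,"spin":0,"claw":0},
    {"tx":0,"ty":0,"tz":-0.7,"spin":0,"claw":0},
    {"tx":0,"ty":0,"tz":-0.8,"spin":0,"claw":0},
    {"tx":0,"ty":0,"tz":-0.8,"spin":0,"claw":0},
  ],
)

```text
time_s: 13.65
position: [502.3, 26.1, 60.7]
tool_rot: [0.701, 0.094, 0.701, -0.094]
ft_force: [-0.0, -0.9, 0.5]
grip_width: -0.0
```

Call:
move_arm(
  plan=[
    {"tx":0,"ty":0,"tz":-0.1,"spin":0,"claw":0},
    {"tx":0,"ty":0,"tz":-0.2,"spin":0,"claw":0},
    {"tx":0,"ty":0,"tz":-0.3,"spin":0,"claw":0},
    {"tx":0,"ty":0,"tz":-0.35,"spin":0,"claw":0},
    {"tx":0,"ty":0,"tz":-0.4,"spin":0,"claw":0},
    {"tx":0,"ty":0,"tz":-0.4,"spin":0,"claw":0},
  ],
)

```text
time_s: 14.15
position: [502.3, 26.0, 57.1]
tool_rot: [0.701, 0.094, 0.701, -0.094]
ft_force: [-1.5, 0.6, 7.2]
grip_width: 0.1
```

Stop felt at 57.1 with 7 N. Retreat straight up, then move aside for a clear final view.

Call:
move_arm(
  plan=[
    {"tx":0,"ty":0,"tz":3,"spin":0,"claw":0},
    {"tx":0,"ty":0,"tz":7,"spin":0,"claw":0},
    {"tx":0,"ty":0,"tz":11,"spin":0,"claw":0},
    {"tx":0,"ty":0,"tz":15,"spin":0,"claw":0},
    {"tx":0,"ty":0,"tz":19,"spin":0,"claw":0},
    {"tx":0,"ty":0,"tz":23,"spin":0,"claw":0},
    {"tx":0,"ty":0,"tz":25,"spin":0,"claw":0},
    {"tx":0,"ty":0,"tz":25,"spin":0,"claw":0},
    {"tx":0,"ty":0,"tz":25,"spin":0,"claw":0},
    {"tx":0,"ty":0,"tz":25,"spin":0,"claw":0},
  ],
)

```text
time_s: 14.98
position: [501.6, 26.1, 305.6]
tool_rot: [0.7, 0.093, 0.702, -0.094]
ft_force: [-1.1, -0.0, -0.4]
grip_width: -0.1
```

Run:
```python
from h import *
st=bot.get_state(); print(st["position"],st["ft_force"],st["time_s"])
s=snapshot("side"); b=s["img"][150:450,160:460,::-1]
cv2.imwrite("pics/fin.png",cv2.resize(b,(600,600),interpolation=cv2.INTER_CUBIC))
a=cv2.imread("pics/side0.png")
for n,(x,y) in dict(ex=(305,174),tu=(318,290),co=(293,349)).items(): print(n,blob(s,x,y,12))
print([(round(d["conf"],2),np.round(d["rect"]).astype(int).tolist()) for d in nets.boxes_of("side","figurine_a")])
```

```text
[501.56129231  26.08731425 305.58096371] [-1.06422438 -0.02184079 -0.37162806] 14.9833
ex []
tu [([317.9, 291.3], [312, 287, 12, 10, 94])]
co [([292.7, 350.4], [286, 345, 15, 12, 142])]
[(0.76, [276, 296, 19, 21]), (0.75, [366, 263, 16, 18]), (0.74, [280, 270, 11, 21]), (0.67, [252, 284, 14, 20]), (0.62, [362, 333, 16, 23])]
```

View pics/fin.png

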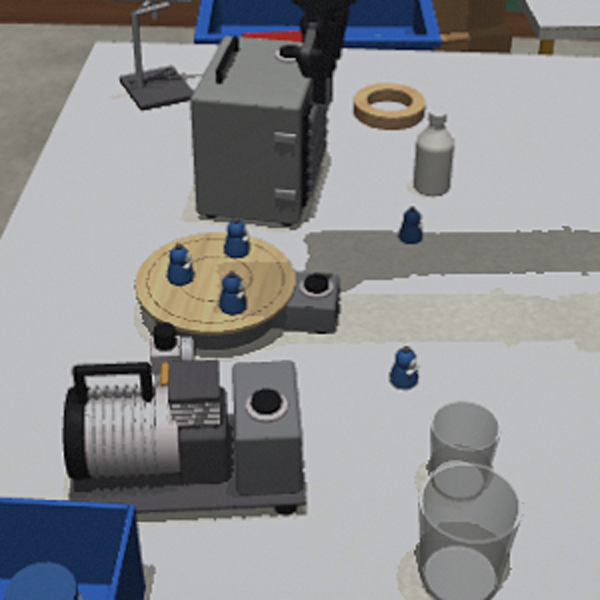

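All three caps sit low on their rings: extractor at crop (288,52), turntable (316,285), compressor (266,403). All five figurines, the cups, the tape and the bottle are upright where they were.

```bash
python3 -c "
from cell import bot
print(bot.finish_job())"
```

```text
the job is handed in; nothing more can be done
None
```

I pressed the three switches with the shut fingertips, in the order extractor, compressor, turntable, and handed the job in at about 15 s of the 58 s allowed.

- **Pressing:** each cap went down to a stop I could feel. The tip ended at z = 210.1, 121.2 and 57.1 mm, against 210, 121 and 57 mm expected for fully in. The force at the stop was 8.3, 6.7 and 7.2 N, well under the 25 N limit.
- **Final picture:** the turntable and compressor caps moved down 2–3 pixels between the first and last side pictures. The turntable and the five figurines show no visible movement. The cups, the bottle and the tape beside the extractor also look unmoved, and everything is upright. The arm was about 25 cm clear above the turntable when I handed in.
- **Not confirmed by picture:** the dark-blob check on the extractor cap failed at the end because the gripper was next to it in the side view. That switch rests on the felt stop and on how the cap looks in the picture. I took no final top picture.
- **Refused command:** one move was rejected because its rows lacked some keys. Nothing moved, and I repeated it correctly.
- **Camera disagreement:** the side camera placed the caps 5–12 mm off in y compared with the top camera, probably because it also saw the caps' sides. I used the top camera's positions.

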